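Brush out a solder collector and hold it down on its blow-out valve

TASK

Take the orange-handled brush out of its grey rack and scrub the inside of the open aluminium solder-collector cylinder with two full strokes, each going down nearly to the bottom and back up to the rim. Then put the brush fully in so that its yellow collar bears on the cylinder's rim, and with the brush push the cylinder down against the sprung valve plunger until its black flange sits flush on the white dock, the hard stop. Finish while still holding the brush and keeping the cylinder pressed on that stop with a steady, moderate push: do not let go or ease off, and leave the multimeter, spool and circuit board alone.

Things in the scene. Friction and masses are not known exactly. Their poses are not given: they have to be found in the camera images.
- dock: white block 100 x 100 x 55 mm high, fixed to the bench (place and yaw vary; dock and rack may swap sides). Origin: centre of its underside, z up. A round bore 51 mm wide, 45 mm deep opens in the middle of its top; the sprung valve plunger is in the bore and the cylinder stands on it.
- dock_top (a point): centre of the bore's mouth, level with the dock's top face, 55 mm above the bench.
- plunger (a joint): travel of the sprung plunger, m: 0 = up (start), growing downwards; the cylinder's flange meets the dock's top at about 0.015. The spring pushes up with 4 N at 0 and 9.3 N at 0.015 (350 N/m), so the weights of cylinder and brush do not move it; about 7 N of push beyond them reaches the stop, 12 to 20 N holds it well.
- cylinder: loose open-topped aluminium cylinder, 48 mm outside, 40 mm inside, 110 mm tall, about 120 g, upright in the dock's bore (1.5 mm play all round), underside 30 mm above the bench at the start. Origin: centre of its underside, z up its axis. Black flange 72 mm across, from 40 to 47 mm up it; the red band under the flange shows in the 15 mm gap over the dock until fully down.
- cylinder_floor (a point): centre of the cylinder's inner floor, 8 mm above its underside (the cylinder is 102 mm deep inside).
- cylinder_rim (a point): centre of the cylinder's mouth, 110 mm above its underside (140 mm above the bench at the start, 125 mm when pressed to the stop).
- flange_underside (a point): point on the cylinder's axis level with the underside of its flange: 15 mm above dock_top at the start, level with it at the stop.
- rack: fixed grey sheet-metal brush rack, 80 x 100 x 99 mm high, origin at the centre of its underside; one round hole 43 mm wide in the middle of its top plate, in which the brush hangs by its collar.
- brush: loose round brush, about 90 g, 168 mm long, hanging upright in the rack. Origin: centre of its lower end, z up to the handle. From below: 70 mm brush head (stiff core 24 mm, yielding black bristles 37 mm across), thin steel stem, yellow collar 54 mm across (92 to 100 mm up), orange handle 22 mm thick (100 to 168 mm up).
- brush_tip (a point): lower end of the brush on its axis (the brush's origin); with the collar on the cylinder's rim it is 10 mm above the cylinder's inner floor.
- brush_collar (a point): centre of the collar's underside, 92 mm above the tip.
- brush_grip (a point): point on the handle's axis 23 mm above the collar's top face (123 mm above the tip): a TCP gripping here leaves the fingertips just clear above the collar, which they can push on.
- multimeter: blue multimeter lying on the bench, 75 x 150 x 40 mm; leave it alone.
- spool: steel-coloured spool standing on its end, 52 mm across, 40 mm tall; leave it alone.
- board: green circuit board lying flat, 110 x 80 x 13 mm; leave it alone.
Things that resemble listed ones, but are neither listed nor needed, are in the scene too. What is shaped like the rack but pink or turquoise is not meant.

How it is judged:
By the outcome, as a careful person would: the job done as asked, in the order asked, and still so for the second after the job is handed in, while the arm keeps its last pose, push and grip.
It also fails if it takes over 48 s, if anything falls off the work surface, if the arm or the gripper's body presses on something with over 40 N, if the wrist force passes 120 N, or if a joint passes its speed limit or range.

ROBOT

A 6-joint arm with a two-finger parallel gripper is mounted at the origin on the work surface. World frame = base frame: x ahead of the robot, y to its left, z up, the work surface at z = 0. Lengths are in m, angles in rad, forces in N, time in s.
With the tool pointing down it reaches from about 0.35 to 0.725 m from the base axis. Payload 4.3 kg.
Tool frame: the origin (TCP) lies between the finger pads, 19 mm behind the fingertips; this is the grasp point; z points along the fingers, y is the line along which they close (so a half turn about z gives the same grasp; the last joint's range is limited). The gripper opens to 85 mm and grips with 20 to 120 N. Pads are 22 mm wide; open, the fingers measure 114 mm over their backs; the gripper's body (76 mm by 85 mm) begins 54 mm behind the grasp point. The pads swing forward as they close: fully open they stand 13 mm farther back than shut.
Start: joints at [1.064, 0.377, 0.081, 1.274, 0, 1.46], TCP at [0.222, 0.53, 0.25] pointing down, gripper open.
Joint ranges: [-2.72, 2.72], [-0.84, 1.66], [-1.02, 1.22], [-1.77, 2.12], [-1.37, 1.28], [-3.14, 3.14]. Speed limits (rad/s): [2.57, 2.57, 3.14, 3.14, 3.14, 3.14].

INTERFACE

Orientations are given as a unit quaternion [x, y, z, w].
In Python, from rig import status, vision, sign_off gives the robot as it stands.
- The arm moves only by the tool send_rows, never from a script. Its argument "increments" is text: rows parted by semicolons, each of 7 numbers parted by spaces: the turn, a rotation vector about the tool's x, y, z in parts of the range, where 1.0 means 180 degrees, then the shift along the tool's x, y, z in a scale on which 1.0 is 0.3 m, then the opening, from 0 (shut) to 1 (fully open). In form: rx ry rz dx dy dz grip; .... A call has 1 to 5 rows; each row is the pose to reach, as a shift and turn from the pose commanded when the call began, along the tool's axes at that moment; what a row does not reach only later rows make up. A row lasts 1/10 s, in which the tool goes at most 50 mm and 8.59 degrees, less where a joint would pass 70% of its speed; a pose out of reach is approached as far as the arm can. A call with a gripper value outside its range is refused whole. The fingers move at their own pace and stop on an object; "force" is the grip in N (left out, the last holds). Time passes only in rows, so rows that repeat a pose let the fingers close. It gives the time, the measured TCP pose, the force, the opening and the grip force at its end, in the units of the state.
- status.get_state(): the state, without advancing time (a new reading comes with each control period).
- vision.read_camera(name): name is "side" or "top" or "wrist"; returns (picture, depth): 480x640x3 uint8, red, green, blue; 480x640 float32, m along the optical axis (not along the pixel's ray), 0 where there is no reading.
- vision.calibration(name): a dict with "camera_matrix" (3x3 intrinsics, pixels), "dist_coeffs" ([k1, k2, p1, p2, k3] as OpenCV has them; the pictures are not rectified), "origin" and "orientation" of the camera in the world. Camera axes: x right, y down, z forward; pixel columns grow to the right and rows downward; lengths in m; the calibration is good to about 2 mm. A picture is of the moment at which its call begins: read the wrist's pose just before it. calibration takes no time and is no camera call; for the wrist camera it gives the pose at the moment of the call.
- sign_off(): hands the job in; it is judged then, once.
The state is a dict: "t": time; "joints": joint angles; "dq": joint speeds; "joint_efforts": joint torques, N m; "position": TCP position; "eef_rot": TCP orientation; "contact_force": force on the tool from outside, world axes, zero at the start; "torque": the same for the moment, N m; "grip_width": finger opening in m; "finger_force": force on a finger pad.
Only numpy, scipy, OpenCV 4.12 (cv2) and the standard library are available. Lean on these libraries where they do the work, as an engineer would, in place of code of your own. Each camera call takes 0.05 s, during which the arm holds its last target. There are 200 camera calls.

## Working session

There is one attempt and no reset: what is moved stays moved. The work goes in short steps, Python scripts to look and compute and a tool call to move; the robot and the scene stay as the last step left them, time stands still between calls to the robot, and variables do not carry over. Pictures are saved under pics/ and viewed, at most 10 in all, crops included, and the job is handed in when it is done.

Besides the shell and the picture viewer there is one more tool, called after "Request:" as name(argument=value, ...), one argument or row to a line, values as JSON. send_rows: Moves the arm, as the interface text tells. Its arguments: {"type":"object","properties":{"increments":{"type":"string"},"force":{"type":"number"}},"required":["increments"]}

```bash
mkdir -p pics; ls; cat > h.py <<'E'
import numpy as np, cv2
from scipy.spatial.transform import Rotation as R
from rig import status, vision
def snap(n):
    c=vision.calibration(n); p,d=vision.read_camera(n); np.savez(f'{n}.npz',p=p,d=d,K=c['camera_matrix'],D=c['dist_coeffs'],o=c['origin'],q=c['orientation'])
    return p,d
def cal(n):
    z=np.load(f'{n}.npz'); return z['p'],z['d'],np.array(z['K']),np.array(z['D']),z['o'],R.from_quat(z['q'])
def pts(n,uv,depth=None):
    p,d,K,D,o,r=cal(n); uv=np.array(uv,float).reshape(-1,2)
    xy=cv2.undistortPoints(uv.reshape(-1,1,2),K,D).reshape(-1,2)
    z=d[uv[:,1].astype(int),uv[:,0].astype(int)] if depth is None else depth
    return o+r.apply(np.c_[xy,np.ones(len(xy))]*np.reshape(z,(-1,1)))
def onz(n,uv,h):
    a=pts(n,uv,np.ones(len(uv))); o=cal(n)[4]; v=a-o
    return o+v*((h-o[2])/v[:,2])[:,None]
E
python3 - <<'E'
from h import *
for n in('side','top'):
    p,d=snap(n); cv2.imwrite(f'pics/{n}1.png',p[...,::-1]); c=cal(n); print(n,c[4],c[5].as_matrix().round(2).tolist())
print(status.get_state())
E
```

```text
pics
side [ 0.27957423 -0.56930673  0.79808117] [[0.93, -0.29, 0.24], [-0.38, -0.71, 0.59], [0.0, -0.64, -0.77]]
top [ 0.3466033  -0.03037332  0.82351841] [[-0.19, -0.95, 0.25], [-0.98, 0.18, -0.04], [-0.01, -0.25, -0.97]]
{'t': 0.1, 'joints': array([1.06369949e+00, 3.77986574e-01, 7.97752842e-02, 1.27440672e+00,
       5.29993596e-07, 1.46046662e+00]), 'dq': array([ 7.62741215e-04, -1.43925663e-03,  2.40465237e-03,  8.44702371e-06,
       -5.07702556e-04,  8.98896136e-04]), 'joint_efforts': array([ 1.16860887e-03, -4.64694500e+01,  2.70582515e+01,  1.19927886e-02,
       -8.75908881e-05, -2.69369977e-06]), 'position': array([0.22194326, 0.52984282, 0.24916235]), 'eef_rot': array([ 1.97084777e-01,  9.80386027e-01, -8.67701459e-04, -2.76996233e-04]), 'contact_force': array([0.13162624, 0.84168452, 0.84864896]), 'torque': array([-0.00168112,  0.02441199, -0.06236547]), 'finger_force': 0.0, 'grip_width': 0.08530412865485767}
```

View pics/side1.png

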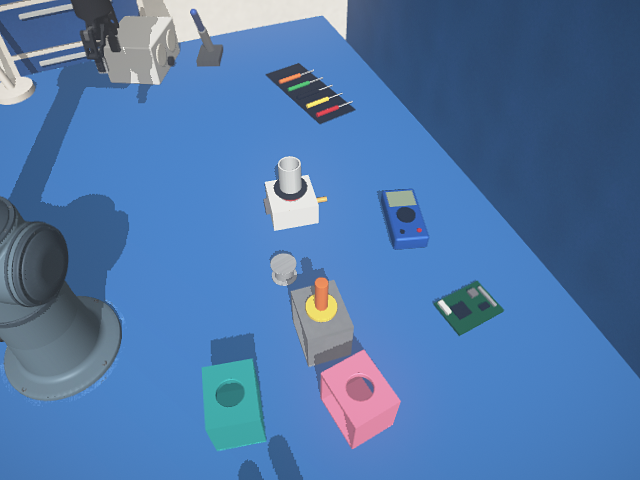

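View pics/top1.png

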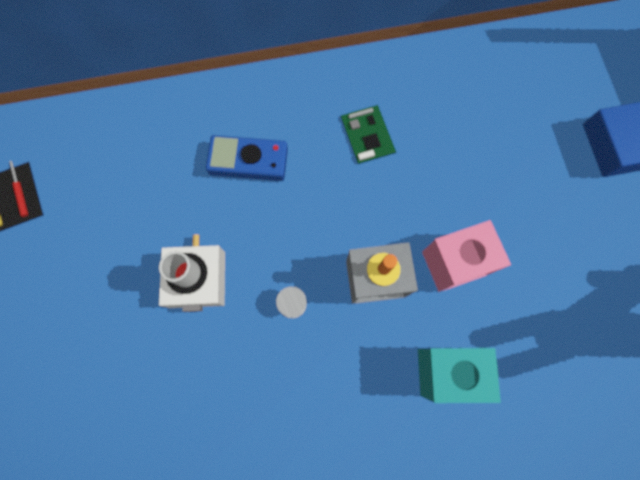

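The only grey rack holding an orange-handled brush is at side (321,310) and top (383,270). The pink one at side (360,395) and the turquoise one at side (232,400) are empty decoys. The cylinder in the white dock is at side (290,175) and top (185,270), and the spool is at side (284,268).

```bash
python3 - <<'E'
from h import *
def crop(n,x,y,w=80,h=60,s=5):
    p=cal(n)[0][y:y+h,x:x+w,::-1]; return cv2.resize(p,None,fx=s,fy=s,interpolation=cv2.INTER_CUBIC)
a=np.vstack([np.hstack([crop('side',285,268),crop('side',250,150)]),np.hstack([crop('top',343,240),crop('top',150,240)])])
cv2.imwrite('pics/c1.png',a)
E
```

```text
(no output)
```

View pics/c1.png

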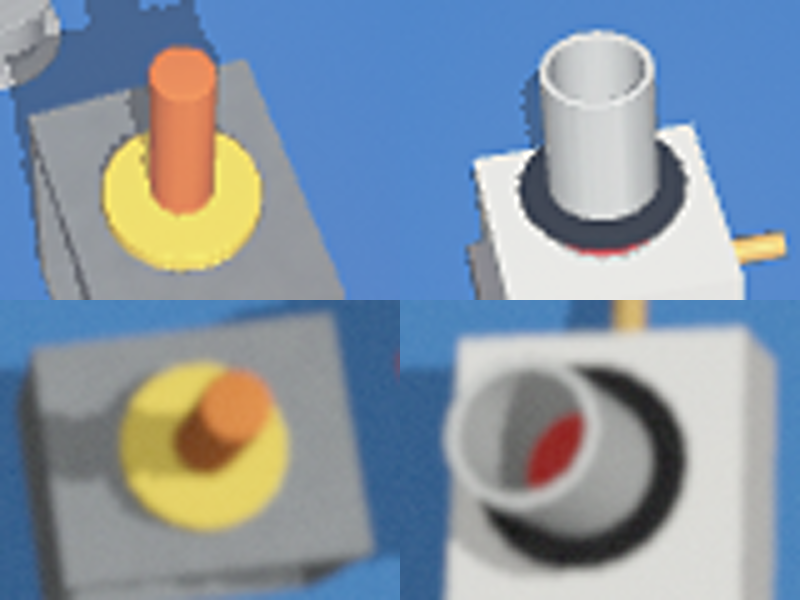

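The crop shows the orange handle and yellow collar in the grey rack. The handle top is at side (321,283) and top (390,261). The cylinder mouth is at side (289,164) and top (174,267), with the red band showing under the flange.

```bash
python3 - <<'E'
from h import *
def P(n,x,y,h): print(n,h,onz(n,[[x-.4,y-.4]],h).round(4))
P('side',321.6,283,.175);P('side',321.4,307.8,.107);P('top',383.8,269.2,.107);P('top',390.4,261,.175)
print('cyl');P('side',289.4,164,.14);P('top',174.2,267,.14);P('top',186.8,273.2,.077)
# depth fit of the same things
for n,c,(x,y),r in(('side','h',(321,283),5),):
    pass
p,d,*_=cal('top')
for nm,n,box,zr in(('handle','top',(375,245,405,285),(.165,.185)),('collar','top',(360,245,410,295),(.102,.112)),('flange','top',(150,240,230,310),(.07,.083)),('rim','top',(150,240,230,310),(.134,.146)),('handle','side',(300,270,345,330),(.165,.185)),('rim','side',(265,150,320,210),(.134,.146)),('flange','side',(260,160,325,210),(.072,.083)),('rackplate','top',(340,235,420,310),(.092,.101)),('docktop','top',(150,235,240,310),(.045,.062))):
    x0,y0,x1,y1=box; uv=np.stack(np.meshgrid(np.arange(x0,x1),np.arange(y0,y1)),-1).reshape(-1,2); q=pts(n,uv); q=q[(q[:,2]>zr[0])&(q[:,2]<zr[1])]
    (c,rad)=cv2.minEnclosingCircle(q[:,:2].astype(np.float32)*1000); rr=cv2.minAreaRect(q[:,:2].astype(np.float32)*1000)
    print(nm,n,len(q),'circ',np.round(c,1),round(rad,1),'rect',np.round(rr[0],1),np.round(rr[1],1),rr[2],'z',np.median(q[:,2]).round(4))
s=status.get_state();print(R.from_quat(s['eef_rot']).as_matrix().round(4))
E
```

```text
side 0.175 [[ 0.4496 -0.1603  0.175 ]]
side 0.107 [[ 0.4486 -0.1625  0.107 ]]
top 0.107 [[ 0.4501 -0.1586  0.107 ]]
top 0.175 [[ 0.4503 -0.1587  0.175 ]]
cyl
side 0.14 [[0.5109 0.1631 0.14  ]]
top 0.14 [[0.51   0.1651 0.14  ]]
top 0.077 [[0.5104 0.1634 0.077 ]]
handle top 184 circ [ 450.8 -159. ] 11.3 rect [ 450.5 -158.5] [21.5 20.4] 80.83070373535156 z 0.1753
collar top 628 circ [ 449. -166.] 50.8 rect [ 450.9 -164.7] [81.5 72.9] 83.52922058105469 z 0.1076
flange top 715 circ [510.8 164.4] 36.4 rect [507.1 159.6] [57.8 72.3] 51.125308990478516 z 0.0773
rim top 304 circ [510.9 164.6] 24.6 rect [511.  164.5] [46.6 48.2] 71.1533432006836 z 0.14
handle side 162 circ [ 450.2 -160.2] 11.3 rect [ 450. -160.] [21.4 20.8] 55.46438217163086 z 0.1741
rim side 175 circ [511.4 163.6] 25.0 rect [510.9 163.4] [49.3 45.3] 70.0431900024414 z 0.139
flange side 321 circ [510.9 162.9] 36.9 rect [508.8 157.9] [60.4 69.9] 74.54483032226562 z 0.0769
rackplate top 1851 circ [ 451.2 -158.6] 63.5 rect [ 451.4 -158.8] [100.3  80.9] 85.98426055908203 z 0.0994
docktop top 1813 circ [511.3 165. ] 70.8 rect [511.3 164.8] [101.3 102.2] 81.4133071899414 z 0.0554
[[-9.223e-01  3.864e-01 -9.000e-04]
 [ 3.864e-01  9.223e-01 -1.600e-03]
 [ 2.000e-04 -1.800e-03 -1.000e+00]]
```

The manual's scale: shifts go in shares of 0.3 m and turns go in shares of 180 degrees. Converting my numbers, -0.19 m / 0.3 = -0.6333, -0.15 m / 0.3 = -0.5.

Request:
send_rows(
  increments="0 0 0 -0.1 -0.05 0 1; 0 0 0 -0.2333 -0.1167 0 1; 0 0 0 -0.3667 -0.1833 0 1; 0 0 0 -0.5 -0.25 0 1; 0 0 0 -0.6333 -0.3167 0 1",
  force=80,
)

```text
t: 0.6
position: [0.3613, 0.3677, 0.2496]
eef_rot: [0.197, 0.98, -0.0, -0.0]
contact_force: [-0.0, 0.6, 0.5]
grip_width: 0.0854
finger_force: 0.0
```

In the tool's units: -0.188 m / 0.3 = -0.6267, -0.15 m / 0.3 = -0.5.

Request:
send_rows(
  increments="0 0 0 -0.08 -0.1267 0 1; 0 0 0 -0.16 -0.25 0 1; 0 0 0 -0.24 -0.3767 0 1; 0 0 0 -0.32 -0.5 0 1; 0 0 0 -0.4 -0.6267 0 1",
)

```text
t: 1.1
position: [0.3985, 0.1478, 0.2497]
eef_rot: [0.197, 0.98, -0.0, -0.0]
contact_force: [1.3, -0.3, -0.3]
grip_width: 0.0851
finger_force: 0.0
```

In the tool's units: -0.188 m / 0.3 = -0.6267, -0.15 m / 0.3 = -0.5.

Request:
send_rows(
  increments="0 0 0 -0.08 -0.1267 0 1; 0 0 0 -0.16 -0.25 0 1; 0 0 0 -0.24 -0.3767 0 1; 0 0 0 -0.32 -0.5 0 1; 0 0 0 -0.4 -0.6267 0 1",
)

```text
t: 1.6
position: [0.4365, -0.0719, 0.2498]
eef_rot: [0.197, 0.98, 0.0, -0.0]
contact_force: [0.5, 0.6, 0.8]
grip_width: 0.0852
finger_force: 0.0
```

In the tool's units: -0.076 m / 0.3 = -0.2533, -0.065 m / 0.3 = -0.2167.

Request:
send_rows(
  increments="0 0 0 -0.08 -0.1267 0 1; 0 0 0 -0.1333 -0.2167 0 1; 0 0 0 -0.1567 -0.2533 0 1; 0 0 0 -0.1567 -0.2533 0 1; 0 0 0 -0.1567 -0.2533 0 1",
)

```text
t: 2.1
position: [0.4503, -0.1574, 0.2497]
eef_rot: [0.197, 0.98, 0.001, -0.001]
contact_force: [0.4, -0.1, -0.6]
grip_width: 0.0853
finger_force: 0.0
```

In the tool's units: 0.119 m / 0.3 = 0.3967, -0.002 m / 0.3 = -0.0067.

Request:
send_rows(
  increments="0 0 0 -0.0033 -0.0067 0.1 1; 0 0 0 -0.0033 -0.0067 0.2 1; 0 0 0 -0.0033 -0.0067 0.3 1; 0 0 0 -0.0033 -0.0067 0.3667 1; 0 0 0 -0.0033 -0.0067 0.3967 1",
)

```text
t: 2.6
position: [0.4492, -0.1581, 0.1291]
eef_rot: [0.196, 0.981, 0.001, -0.002]
contact_force: [-0.0, 0.3, 0.4]
grip_width: 0.0853
finger_force: 0.0
```

Request:
send_rows(
  increments="0 0 0 0 0 0 1; 0 0 0 0 0 0 1; 0 0 0 0 0 0 0; 0 0 0 0 0 0 0; 0 0 0 0 0 0 0",
)

```text
t: 3.1
position: [0.4515, -0.161, 0.1318]
eef_rot: [0.197, 0.98, -0.0, 0.001]
contact_force: [-0.9, 0.1, -0.1]
grip_width: 0.0441
finger_force: 0.0
```

Request:
send_rows(
  increments="0 0 0 0 0 0 0; 0 0 0 0 0 0 0; 0 0 0 0 0 0 0; 0 0 0 0 0 0 0; 0 0 0 0 0 0 0",
)

```text
t: 3.6
position: [0.4513, -0.1609, 0.1315]
eef_rot: [0.197, 0.98, -0.0, 0.0]
contact_force: [-0.8, -0.2, 4.5]
grip_width: 0.0203
finger_force: 77.4
```

In the tool's units: -0.12 m / 0.3 = -0.4, -0.09 m / 0.3 = -0.3.

Request:
send_rows(
  increments="0 0 0 0 0 -0.0333 0; 0 0 0 0 0 -0.1 0; 0 0 0 0 0 -0.2 0; 0 0 0 0 0 -0.3 0; 0 0 0 0 0 -0.4 0",
)

```text
t: 4.1
position: [0.4504, -0.1605, 0.2522]
eef_rot: [0.197, 0.98, 0.0, -0.0]
contact_force: [0.7, -0.6, -0.4]
grip_width: 0.0203
finger_force: 77.5
```

In the tool's units: -0.055 m / 0.3 = -0.1833, -0.05 m / 0.3 = -0.1667.

Request:
send_rows(
  increments="0 0 0 0 0 -0.1 0; 0 0 0 0 0 -0.1667 0; 0 0 0 0 0 -0.1833 0; 0 0 0 0 0 -0.1833 0; 0 0 0 0 0 -0.1833 0",
)

```text
t: 4.6
position: [0.4503, -0.1604, 0.3047]
eef_rot: [0.197, 0.98, 0.0, -0.001]
contact_force: [0.6, 0.3, -1.2]
grip_width: 0.0203
finger_force: 77.5
```

```bash
python3 - <<'E'
from h import *
p,d=snap('side'); cv2.imwrite('pics/s2.png',cv2.resize(p[130:400,180:540,::-1],None,fx=2.2,fy=2.2))
print({k:status.get_state()[k] for k in('position','contact_force','grip_width')})
E
```

```text
{'position': array([ 0.45018616, -0.16035736,  0.30449499]), 'contact_force': array([-0.15451959, -0.71229862, -0.66640373]), 'grip_width': 0.020236797010348632}
```

View pics/s2.png

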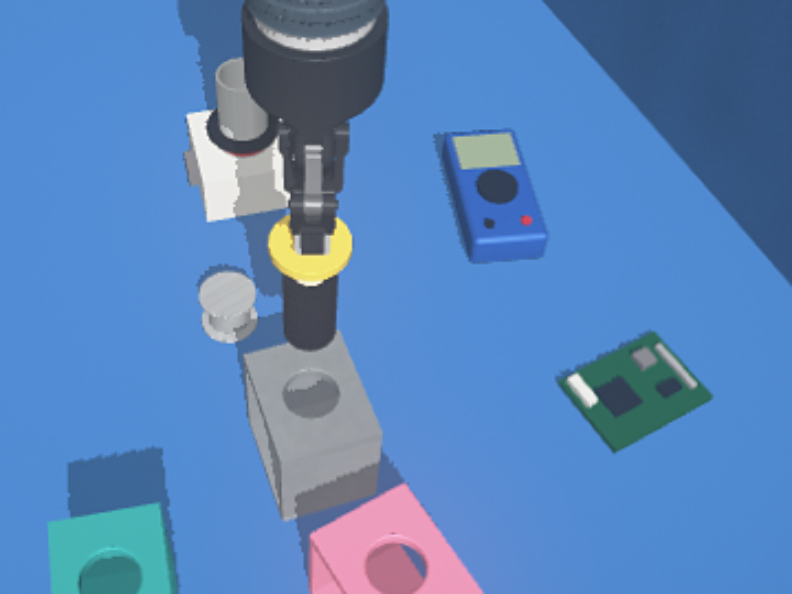

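The brush is in the gripper, upright and clear of the rack. Its tip is about crop (310,340), and the cylinder and dock are at crop (240,130).

In the tool's units: 0.19 m / 0.3 = 0.6333, 0.15 m / 0.3 = 0.5.

Request:
send_rows(
  increments="0 0 0 0.02 0.1 0 0; 0 0 0 0.05 0.2333 0 0; 0 0 0 0.08 0.3667 0 0; 0 0 0 0.11 0.5 0 0; 0 0 0 0.14 0.6333 0 0",
)

```text
t: 5.15
position: [0.4849, 0.0323, 0.3045]
eef_rot: [0.197, 0.98, -0.0, -0.001]
contact_force: [0.8, -0.2, -0.7]
grip_width: 0.0203
finger_force: 77.6
```

In the tool's units: 0.133 m / 0.3 = 0.4433, 0.115 m / 0.3 = 0.3833.

Request:
send_rows(
  increments="0 0 0 0.03 0.1333 0 0; 0 0 0 0.06 0.2667 0 0; 0 0 0 0.0833 0.3833 0 0; 0 0 0 0.0917 0.4433 0 0; 0 0 0 0.0917 0.4433 0 0",
)

```text
t: 5.65
position: [0.5111, 0.1661, 0.3041]
eef_rot: [0.195, 0.981, -0.0, -0.001]
contact_force: [-0.1, -0.1, -0.3]
grip_width: 0.0204
finger_force: 77.8
```

Request:
send_rows(
  increments="0 0 0 0 0 0 0; 0 0 0 0 0 0 0; 0 0 0 0 0 0 0",
)

```text
t: 5.95
position: [0.5114, 0.1629, 0.3058]
eef_rot: [0.198, 0.98, -0.0, -0.0]
contact_force: [-0.1, -0.9, 0.1]
grip_width: 0.0203
finger_force: 77.8
```

```bash
python3 - <<'E'
from h import *
s=status.get_state(); print(s['position'],s['contact_force'],s['grip_width'])
for n in('side','top'): snap(n)
s=cal('side')[0][70:230,230:350,::-1]; t=cal('top')[0][200:320,110:230,::-1]
cv2.imwrite('pics/c3.png',np.hstack([cv2.resize(s,(400,533),interpolation=2),np.vstack([cv2.resize(t,(400,400),interpolation=2),np.zeros((133,400,3),np.uint8)])]))
E
```

```text
[0.51140265 0.16292548 0.30584357] [-0.1243796  -0.87751349  0.10075964] 0.020273801171193623
```

View pics/c3.png

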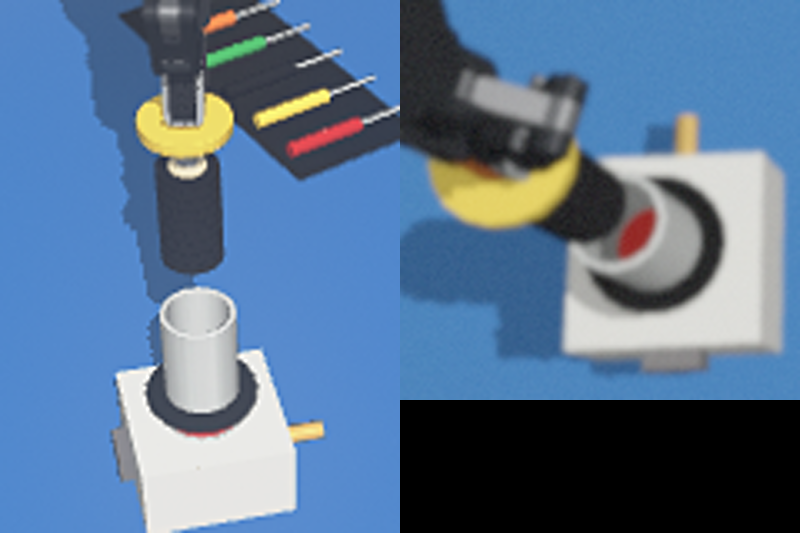

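The brush hangs over the cylinder: tip at left crop (190,262), mouth at left crop (200,312). I'll fit the brush axis from depth to get the remaining offset.

```bash
cat > fit.py <<'E'
from h import *
from scipy.optimize import least_squares
def fit(q,r): # circle of known radius through surface points (xy)
    f=lambda c:np.hypot(*(q[:,:2]-c).T)-r
    s=least_squares(f,q[:,:2].mean(0)+[0.0,0.0],loss='soft_l1',f_scale=.001)
    return s.x.round(4),np.abs(f(s.x)).mean().round(4)
def region(n,box,zr,mask):
    p=cal(n)[0].astype(int);x0,y0,x1,y1=box;uv=np.stack(np.meshgrid(np.arange(x0,x1),np.arange(y0,y1)),-1).reshape(-1,2)
    c=p[uv[:,1],uv[:,0]]; uv=uv[mask(c)]; q=pts(n,uv); return q[(q[:,2]>zr[0])&(q[:,2]<zr[1])]
yel=lambda c:(c[:,0]>150)&(c[:,1]>130)&(c[:,2]<130)
drk=lambda c:c.max(1)<80
gry=lambda c:(c.min(1)>90)&(np.ptp(c,axis=1)<40)
B={'side':(260,90,320,215),'top':(110,200,215,300)}
if __name__=='__main__':
  for n in B:
    q=region(n,B[n],(.24,.31),yel); print(n,'collar n',len(q),'z',q[:,2].min().round(4),q[:,2].max().round(4),'rimcirc',np.round(cv2.minEnclosingCircle((q[:,:2]*1000).astype(np.float32))[0],1))
    for z0,z1 in((.185,.21),(.21,.245)):
        q=region(n,B[n],(z0,z1),drk); q=q[np.hypot(q[:,0]-.511,q[:,1]-.163)<.03]; print('  bristle',z0,len(q),fit(q,.0185))
    q=region(n,B[n] if n=='top' else (260,150,320,205),(.085,.13),gry); print('  cyl body',len(q),fit(q[np.hypot(q[:,0]-.511,q[:,1]-.163)<.03],.024))
    q=region(n,B[n] if n=='top' else (260,150,320,205),(.135,.146),gry); print('  rim',np.round(cv2.minEnclosingCircle((q[:,:2]*1000).astype(np.float32)),2) if 0 else cv2.minEnclosingCircle((q[:,:2]*1000).astype(np.float32)))
    q=region(n,B[n],(.15,.3),drk); q=q[np.hypot(q[:,0]-.511,q[:,1]-.163)<.025];print('  tip z',np.percentile(q[:,2],[0,1,3]).round(4))
  s=status.get_state(); print(s['position'])
E
python3 fit.py
```

```text
side collar n 351 z 0.2722 0.2941 rimcirc [508.9 161.7]
  bristle 0.185 72 (array([0.5102, 0.1647]), np.float64(0.0012))
  bristle 0.21 200 (array([0.5101, 0.1648]), np.float64(0.0013))
  cyl body 483 (array([0.5108, 0.1639]), np.float64(0.0017))
  rim ((510.1389465332031, 163.7930450439453), 24.704614639282227)
  tip z [0.186  0.1873 0.1888]
top collar n 546 z 0.2462 0.2943 rimcirc [508.2 163. ]
  bristle 0.185 132 (array([0.5112, 0.1639]), np.float64(0.0004))
  bristle 0.21 238 (array([0.5111, 0.164 ]), np.float64(0.0004))
  cyl body 335 (array([0.5117, 0.1649]), np.float64(0.0013))
  rim ((510.6407775878906, 163.8070526123047), 24.460046768188477)
  tip z [0.1857 0.1874 0.1885]
[0.51158432 0.16314323 0.30609268]
```

Brush and cylinder axes agree to within about 1 mm, so I'll start stroke 1.

In the tool's units: 0.07 m / 0.3 = 0.2333, 0.06 m / 0.3 = 0.2.

Request:
send_rows(
  increments="0 0 0 0 0 0.0667 0; 0 0 0 0 0 0.1267 0; 0 0 0 0 0 0.1667 0; 0 0 0 0 0 0.2 0; 0 0 0 0 0 0.2333 0",
)

```text
t: 6.55
position: [0.5118, 0.1639, 0.2357]
eef_rot: [0.197, 0.98, 0.0, 0.0]
contact_force: [-0.7, 0.6, -0.6]
grip_width: 0.0204
finger_force: 77.8
```

In the tool's units: 0.053 m / 0.3 = 0.1767, 0.046 m / 0.3 = 0.1533.

Request:
send_rows(
  increments="0 0 0 0 0 0.04 0; 0 0 0 0 0 0.08 0; 0 0 0 0 0 0.12 0; 0 0 0 0 0 0.1533 0; 0 0 0 0 0 0.1767 0",
)

```text
t: 7.05
position: [0.5112, 0.164, 0.1818]
eef_rot: [0.197, 0.98, -0.0, -0.001]
contact_force: [-0.4, -0.1, -1.8]
grip_width: 0.0202
finger_force: 77.8
```

In the tool's units: 0.003 m / 0.3 = 0.01.

Request:
send_rows(
  increments="0 0 0 0 0 0.01 0; 0 0 0 0 0 0.01 0; 0 0 0 0 0 0.01 0",
)

```text
t: 7.35
position: [0.512, 0.1641, 0.1804]
eef_rot: [0.197, 0.98, 0.0, 0.0]
contact_force: [0.9, -1.3, -0.3]
grip_width: 0.0203
finger_force: 77.8
```

Little friction so far. I'll go 4 mm deeper, then back up to the rim.

In the tool's units: -0.025 m / 0.3 = -0.0833, -0.01 m / 0.3 = -0.0333.

Request:
send_rows(
  increments="0 0 0 0 0 0.0133 0; 0 0 0 0 0 0.0133 0; 0 0 0 0 0 0.0133 0; 0 0 0 0 0 -0.0333 0; 0 0 0 0 0 -0.0833 0",
)

```text
t: 7.85
position: [0.5111, 0.1639, 0.2049]
eef_rot: [0.197, 0.98, -0.0, -0.001]
contact_force: [-0.7, 0.3, -0.8]
grip_width: 0.0202
finger_force: 77.8
```

In the tool's units: -0.058 m / 0.3 = -0.1933, -0.055 m / 0.3 = -0.1833.

Request:
send_rows(
  increments="0 0 0 0 0 -0.05 0; 0 0 0 0 0 -0.1 0; 0 0 0 0 0 -0.15 0; 0 0 0 0 0 -0.1833 0; 0 0 0 0 0 -0.1933 0",
)

```text
t: 8.35
position: [0.5123, 0.1642, 0.2643]
eef_rot: [0.197, 0.98, 0.0, 0.001]
contact_force: [0.6, 0.1, -0.7]
grip_width: 0.0204
finger_force: 77.8
```

Request:
send_rows(
  increments="0 0 0 0 0 0 0; 0 0 0 0 0 0 0",
)

```text
t: 8.55
position: [0.5113, 0.164, 0.2623]
eef_rot: [0.197, 0.98, -0.0, -0.001]
contact_force: [0.1, 0.5, -1.1]
grip_width: 0.0204
finger_force: 77.8
```

```bash
python3 - <<'E'
from h import *
p,d=snap('side'); cv2.imwrite('pics/s4.png',cv2.resize(p[70:230,230:350,::-1],(450,600),interpolation=2))
s=status.get_state(); print(s['position'],s['contact_force'])
E
```

```text
[0.51121022 0.16394392 0.26215684] [-0.25128805  0.25520756 -0.70346559]
```

View pics/s4.png

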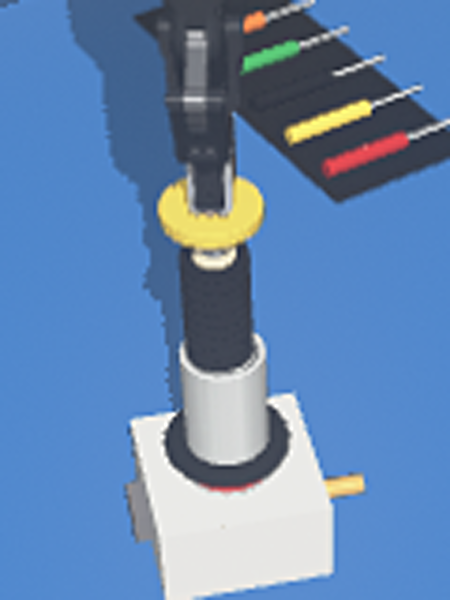

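The brush tip is at the mouth, crop (222,355). The cylinder has stayed put, with the red band at crop (230,488). Now stroke 2.

In the tool's units: 0.058 m / 0.3 = 0.1933, 0.044 m / 0.3 = 0.1467.

Request:
send_rows(
  increments="0 0 0 0 0 -0.0067 0; 0 0 0 0 0 0.04 0; 0 0 0 0 0 0.0933 0; 0 0 0 0 0 0.1467 0; 0 0 0 0 0 0.1933 0",
)

```text
t: 9.1
position: [0.5112, 0.164, 0.2039]
eef_rot: [0.197, 0.98, -0.0, -0.0]
contact_force: [0.5, 0.1, -0.7]
grip_width: 0.0203
finger_force: 77.8
```

In the tool's units: 0.029 m / 0.3 = 0.0967, 0.024 m / 0.3 = 0.08.

Request:
send_rows(
  increments="0 0 0 0 0 0.0467 0; 0 0 0 0 0 0.08 0; 0 0 0 0 0 0.0967 0; 0 0 0 0 0 0.0967 0; 0 0 0 0 0 0.0967 0",
)

```text
t: 9.6
position: [0.5119, 0.1641, 0.1765]
eef_rot: [0.197, 0.98, 0.0, 0.0]
contact_force: [0.4, 0.7, -1.0]
grip_width: 0.0203
finger_force: 77.8
```

In the tool's units: -0.076 m / 0.3 = -0.2533, -0.062 m / 0.3 = -0.2067.

Request:
send_rows(
  increments="0 0 0 0 0 -0.0467 0; 0 0 0 0 0 -0.1 0; 0 0 0 0 0 -0.1533 0; 0 0 0 0 0 -0.2067 0; 0 0 0 0 0 -0.2533 0",
)

```text
t: 10.1
position: [0.5123, 0.1641, 0.2539]
eef_rot: [0.197, 0.98, 0.0, 0.001]
contact_force: [1.1, -0.2, 0.2]
grip_width: 0.0205
finger_force: 77.8
```

In the tool's units: 0.018 m / 0.3 = 0.06, -0.012 m / 0.3 = -0.04.

Request:
send_rows(
  increments="0 0 0 0 0 -0.0367 0; 0 0 0 0 0 -0.04 0; 0 0 0 0 0 -0.04 0; 0 0 0 0 0 0.01 0; 0 0 0 0 0 0.06 0",
)

```text
t: 10.6
position: [0.5116, 0.164, 0.2332]
eef_rot: [0.197, 0.98, 0.0, -0.0]
contact_force: [-0.5, -0.8, -1.1]
grip_width: 0.0202
finger_force: 77.8
```

Request:
send_rows(
  increments="0 0 0 0 0 0.05 0; 0 0 0 0 0 0.1 0; 0 0 0 0 0 0.1433 0; 0 0 0 0 0 0.1733 0; 0 0 0 0 0 0.1867 0",
)

```text
t: 11.1
position: [0.5106, 0.1638, 0.1764]
eef_rot: [0.197, 0.98, -0.0, -0.001]
contact_force: [-1.1, -0.2, -0.3]
grip_width: 0.02
finger_force: 77.8
```

In the tool's units: 0.006 m / 0.3 = 0.02, 0.005 m / 0.3 = 0.0167.

Request:
send_rows(
  increments="0 0 0 0 0 0.0067 0; 0 0 0 0 0 0.01 0; 0 0 0 0 0 0.0133 0; 0 0 0 0 0 0.0167 0; 0 0 0 0 0 0.02 0",
)

```text
t: 11.6
position: [0.512, 0.1641, 0.1724]
eef_rot: [0.197, 0.98, 0.0, 0.0]
contact_force: [-0.4, 0.6, 1.4]
grip_width: 0.0205
finger_force: 77.7
```

In the tool's units: 0.005 m / 0.3 = 0.0167, 0.004 m / 0.3 = 0.0133.

Request:
send_rows(
  increments="0 0 0 0 0 0.0033 0; 0 0 0 0 0 0.0067 0; 0 0 0 0 0 0.01 0; 0 0 0 0 0 0.0133 0; 0 0 0 0 0 0.0167 0",
  force=110,
)

```text
t: 12.1
position: [0.512, 0.1641, 0.1673]
eef_rot: [0.197, 0.98, 0.0, 0.0]
contact_force: [-1.1, -0.2, 3.5]
grip_width: 0.0202
finger_force: 107.0
```

In the tool's units: 0.005 m / 0.3 = 0.0167, 0.004 m / 0.3 = 0.0133.

Request:
send_rows(
  increments="0 0 0 0 0 0.0033 0; 0 0 0 0 0 0.0067 0; 0 0 0 0 0 0.01 0; 0 0 0 0 0 0.0133 0; 0 0 0 0 0 0.0167 0",
)

```text
t: 12.6
position: [0.512, 0.1641, 0.1623]
eef_rot: [0.197, 0.98, 0.0, 0.0]
contact_force: [-0.4, -0.2, 5.3]
grip_width: 0.0194
finger_force: 107.0
```

In the tool's units: 0.004 m / 0.3 = 0.0133, 0.003 m / 0.3 = 0.01.

Request:
send_rows(
  increments="0 0 0 0 0 0.0033 0; 0 0 0 0 0 0.0067 0; 0 0 0 0 0 0.01 0; 0 0 0 0 0 0.0133 0; 0 0 0 0 0 0.0133 0",
)

```text
t: 13.1
position: [0.512, 0.1641, 0.1584]
eef_rot: [0.197, 0.98, 0.0, 0.001]
contact_force: [-0.6, 0.2, 7.8]
grip_width: 0.0199
finger_force: 107.0
```

In the tool's units: 0.001 m / 0.3 = 0.0033, 0.0005 m / 0.3 = 0.0017.

Request:
send_rows(
  increments="0 0 0 0 0 0.0017 0; 0 0 0 0 0 0.0033 0; 0 0 0 0 0 0.0033 0",
)

```text
t: 13.4
position: [0.512, 0.1641, 0.1576]
eef_rot: [0.197, 0.98, 0.0, 0.001]
contact_force: [-0.9, 0.3, 6.6]
grip_width: 0.0195
finger_force: 107.1
```

In the tool's units: 0.0005 m / 0.3 = 0.0017.

Request:
send_rows(
  increments="0 0 0 0 0 0.0017 0; 0 0 0 0 0 0.0017 0; 0 0 0 0 0 0.0017 0",
)

```text
t: 13.7
position: [0.5121, 0.1641, 0.1576]
eef_rot: [0.197, 0.98, 0.0, 0.001]
contact_force: [-1.8, 0.4, 10.6]
grip_width: 0.0196
finger_force: 107.1
```

In the tool's units: 0.0005 m / 0.3 = 0.0017.

Request:
send_rows(
  increments="0 0 0 0 0 0.0017 0; 0 0 0 0 0 0.0017 0; 0 0 0 0 0 0.0017 0",
)

```text
t: 14.0
position: [0.5121, 0.1641, 0.1576]
eef_rot: [0.197, 0.98, 0.0, 0.001]
contact_force: [-1.9, -1.2, 14.0]
grip_width: 0.0201
finger_force: 107.2
```

In the tool's units: 0.0002 m / 0.3 = 0.0007.

Request:
send_rows(
  increments="0 0 0 0 0 0.0007 0; 0 0 0 0 0 0.0007 0; 0 0 0 0 0 0.0007 0; 0 0 0 0 0 0.0007 0; 0 0 0 0 0 0.0007 0",
)

```text
t: 14.5
position: [0.5121, 0.1641, 0.1576]
eef_rot: [0.197, 0.98, 0.0, 0.001]
contact_force: [-3.1, -0.5, 15.1]
grip_width: 0.0193
finger_force: 107.2
```

```bash
python3 - <<'E'
from h import *
F=[]
for i in range(6): snap('side'); F.append(status.get_state()['contact_force'])
print(np.round(F,1)); snap('top')
s=cal('side')[0][90:230,245:335,::-1]; t=cal('top')[0][200:320,110:230,::-1]
cv2.imwrite('pics/c5.png',np.hstack([cv2.resize(s,(386,600),interpolation=2),np.vstack([cv2.resize(t,(400,400),interpolation=2),np.zeros((200,400,3),np.uint8)])]))
import fit
for n,b in(('side',(260,150,320,215)),('top',(145,230,230,310))):
    q=fit.region(n,b,(.05,.09),fit.drk); q=q[np.hypot(q[:,0]-.511,q[:,1]-.164)<.037]; q=q[np.hypot(q[:,0]-.511,q[:,1]-.164)>.027]; print(n,'flange top z',np.percentile(q[:,2],[10,50,90]).round(4))
E
```

```text
[[-4.3 -0.8 14.1]
 [-3.7 -1.1 14.1]
 [-3.7 -0.7 14.3]
 [-3.9 -0.5 14.7]
 [-4.4 -0.2 14.6]
 [-4.  -0.3 15.5]]
side flange top z [0.06   0.0616 0.0632]
top flange top z [0.061  0.0625 0.0645]
```

View pics/c5.png

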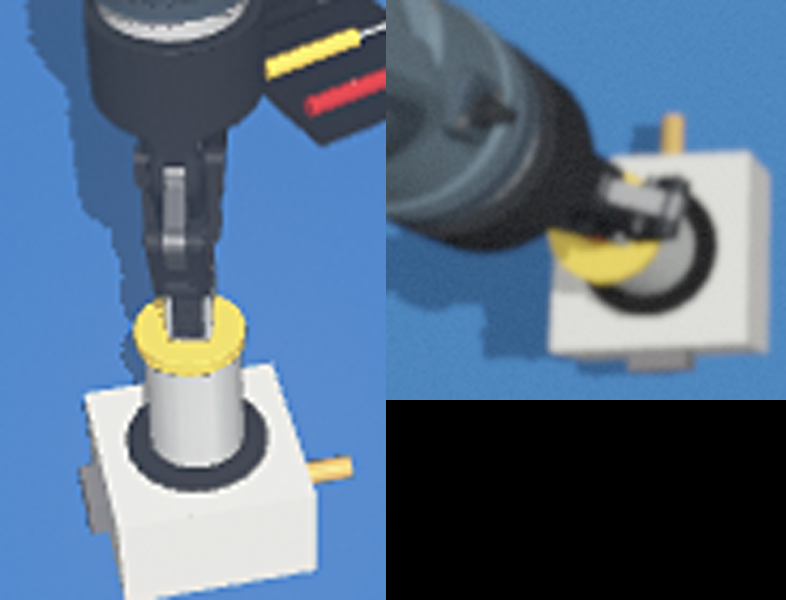

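The collar sits on the rim at left crop (190,370). The flange rests on the dock: its top is at 62 mm, which is 55 + 7, and no red band shows. The push is steady at about 14.5 N, so I'm handing in.

```bash
python3 -c "
from rig import sign_off
print(sign_off())"
```

```text
the job is handed in; nothing more can be done
None
```

I scrubbed the cylinder with two full strokes, put the brush in until its collar bore on the rim, pressed the cylinder down onto the hard stop, and handed the job in after about 15 s, still gripping the brush and pushing at about 14.5 N.

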